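Take the green divider off its plate rail

TASK

The sideboard has two wooden plate rails, each carrying a divider held captive in its track. Slide the green divider along its rail and out of the open end (the end without the upright wooden panel), lift it off and set it down upright in the middle of the square wooden tray, without dropping it. Leave the terracotta divider where it is.

Things in the scene. Friction and masses are not known exactly. Their poses are not given: they have to be found in the camera images.
- green_divider: Green divider, 90 mm high, about 0.2 kg, free to slide. Dark foot 30 x 44 x 8 mm (x, y, z) captive under the rail's lips, neck 10 x 30 mm, shoe 40 x 36 mm up to z = 24, then a panel 60 mm wide (x), 12 mm thick (y), z = 24 to 90: grip it from above, fingers closing along y. Origin: centre of the foot's underside; y along the rail. 2 mm side play in the rail; stands by itself on its foot.
- green_rail_end (a point): Open end of the green divider's rail: centre of the track floor, 4 mm above the table. y points out along the track, z up. Rail fixed, 240 x 50 mm, 20 mm high, wood, two brass lips with a 14 mm slot; at the closed end a wooden panel 80 mm high. The foot is free of the lips when the divider's origin is over 22 mm beyond this point. The open end looks to the robot's left, within 15 degrees.
- tray_in (a point): Centre of the inner floor (5 mm above the table) of the square light-wood tray, 150 x 150 mm outside, 140 x 140 mm inside, rim 18 mm above the table; fixed. z up, x and y along its sides. The round blue dish is a bystander.
- terra_divider: Terracotta-coloured divider of the same shape and size as the green one, on the other rail; stays there. Origin at the centre of its foot's underside.

How it is judged:
On the way:
1. the green divider has slid along the rail to its open end, still at the rail's level (y of green_divider in the frame of green_rail_end above 0.008 m and z of green_divider in the frame of green_rail_end below 0.03 m and x of green_divider in the frame of green_rail_end between -0.02 and 0.02 m), for 0.05 s.
At the end, for the whole second after the job is handed in: The green divider stands upright (within 10 degrees) on the floor of the square wooden tray, its foot within 45 mm of the tray's centre, released and at rest; the terracotta divider is within 15 mm of where it was (horizontal distance between green_divider and tray_in below 0.045 m and z of green_divider in the frame of tray_in between -0.004 and 0.006 m and angle between green_divider's own z axis and vertical below 0.17 rad and linear speed of green_divider below 0.02 m/s and distance of terra_divider from where it was at the start of the episode below 0.015 m); the robot touches nothing.
It fails at once if the terracotta divider is moved by more than 15 mm (distance of terra_divider from where it was at the start of the episode above 0.015 m).
It fails at once if the green divider falls free (a drop of more than about 20 mm) (linear speed of green_divider above 0.6 m/s and contact force between the fingers and green_divider below 0.05 N).
It also fails if it takes over 43 s, if anything falls off the work surface, if the arm or the gripper's body presses on something with over 40 N, if the wrist force passes 120 N, or if a joint passes its speed limit or range.

ROBOT

A 7-joint arm with a two-finger parallel gripper is mounted at the origin on the work surface. World frame = base frame: x ahead of the robot, y to its left, z up, the work surface at z = 0. Lengths are in m, angles in rad, forces in N, time in s.
With the tool pointing down it reaches from about 0.425 to 0.875 m from the base axis. Payload 4.7 kg.
Tool frame: the origin (TCP) lies midway between the tips of the shut fingers; the grasp point (between the pads) lies robot.grasp_offset behind it (robot.grasp_offset is the distance from the TCP to the grasp point, in m); z points along the fingers, y is the line along which they close (so a half turn about z gives the same grasp; the last joint's range is limited). The gripper opens to 85 mm and grips with 20 to 120 N. Pads are 22 mm wide; open, the fingers measure 114 mm over their backs; the gripper's body (76 mm by 85 mm) begins 54 mm behind the grasp point. The pads swing forward as they close: fully open they stand 13 mm farther back than shut.
Start: joints at [1.12, 0.321, -0.07, 1.45, 0.023, 1.371, -0.057], TCP at [0.291, -0.581, 0.231] pointing down, gripper open.
Joint ranges: [-2.86, 2.86], [-0.3, 2.09], [-1.38, 1.24], [0.06, 2.45], [-1.56, 4.7], [0.09, 2.05], [-2.69, 2.69]. Speed limits (rad/s): [2.57, 2.57, 3.14, 3.14, 3.14, 3.14, 3.14].

INTERFACE

Orientations are given as a rotation vector (axis times angle).
In Python, from workcell import robot, capture, camera_model gives the robot as it stands.
- The arm moves only by the shell command python3 -m creep 'ROWS' [OPENING] [FORCE]. ROWS is JSON, a list of rows, each an object of numbers: "x", "y", "z": the shift along the tool's x, y, z scaled (see below); "ax", "ay", "az": the turn, a rotation vector about the tool's x, y, z scaled (see below). In form: [{"x": .., "y": .., "z": .., "ax": .., "ay": .., "az": ..}, ...]. A call has exactly 10 rows; each row shifts and turns the commanded pose from where the row before left it, along the tool's axes as they then stand; what a row does not reach is not made up. The controller multiplies each number of a shift by 0.075 m and each number of a turn by 180 degrees. A row lasts 1/8 s, in which the tool goes at most 62.5 mm and 10.7 degrees, less where a joint would pass 70% of its speed; a pose out of reach is approached as far as the arm can. A call with a number of a shift or a turn outside -1 to 1 is refused whole. A call with a gripper value outside its range is refused whole. OPENING is the opening in per cent of the stroke, from 0 (shut) to 100 (fully open), set as the call begins (- or left out, the last holds). The fingers move at their own pace and stop on an object; FORCE is the grip in N (left out, the last holds). Time passes only in rows, so rows that do not move let the fingers close, or fill a call up. It gives the time, the measured TCP pose, the force, the opening and the grip force at its end, in the units of the state.
- robot.observe(): the state, without advancing time (a new reading comes with each control period).
- capture(name): name is "scene" or "top" or "wrist"; returns (picture, depth): 400x640x3 uint8, red, green, blue; 400x640 float32, m along the optical axis (not along the pixel's ray), 0 where there is no reading.
- camera_model(name): a dict with "camera_matrix" (3x3 intrinsics, pixels), "world_from_camera" (4x4, takes a point from camera to world coordinates). Camera axes: x right, y down, z forward; pixel columns grow to the right and rows downward; lengths in m; the calibration is good to about 2 mm. A picture is of the moment at which its call begins: read the wrist's pose just before it. camera_model takes no time and is no camera call; for the wrist camera it gives the pose at the moment of the call.
- robot.finish_job(): hands the job in; it is judged then, once.
The state is a dict: "t": time; "joint_positions": joint angles; "qvel": joint speeds; "joint_efforts": joint torques, N m; "ee_pos": TCP position; "tcp_rot": TCP orientation; "ft_force": force on the tool from outside, world axes, zero at the start; "moment": the same for the moment, N m; "grip_width": opening from 0.0 (shut) to 1.0 (fully open); "grasp_force": force on a finger pad.
Only numpy, scipy, OpenCV 4.12 (cv2) and the standard library are available. Lean on these libraries where they do the work, as an engineer would, in place of code of your own. Each camera call takes 0.05 s, during which the arm holds its last target. There are 200 camera calls.

## Working session

There is one attempt and no reset: what is moved stays moved. The work goes in short steps, Python scripts to look and compute and a shell command to move; the robot and the scene stay as the last step left them, time stands still between calls to the robot, and variables do not carry over. Pictures are saved under pics/ and viewed, at most 10 in all, crops included, and the job is handed in when it is done.

```bash
mkdir -p pics; ls; python3 - <<'E'
from workcell import robot, capture, camera_model
import cv2, numpy as np
print(robot.observe(), robot.grasp_offset)
for n in ("scene","top"):
    im,d=capture(n); cv2.imwrite(f"pics/{n}0.png",im[...,::-1]); np.save(f"pics/{n}0.npy",d)
    m=camera_model(n); print(n,np.round(m["camera_matrix"],1).tolist(),np.round(m["world_from_camera"],3).tolist())
E
```

```text
pics
{'t': 0.0, 'joint_positions': array([ 1.12013546,  0.32178286, -0.07006522,  1.45168456,  0.02261453,
        1.3708229 , -0.05692139]), 'qvel': array([ 0.0001884 ,  0.00115368,  0.00117673,  0.00071689, -0.00037891,
        0.0003498 , -0.00125794]), 'joint_efforts': array([ 8.61757981e-04, -4.93576205e+01, -3.81390732e-01, -3.14335799e+01,
        1.31777689e-02,  1.13308767e-02, -1.96706600e-05]), 'ee_pos': array([ 0.29102907, -0.58059174,  0.23024464]), 'tcp_rot': array([-3.05537280e+00, -7.23061345e-01,  8.75129910e-04]), 'ft_force': array([-0.63783041,  0.1097472 ,  0.02366519]), 'moment': array([ 0.01903405, -0.03045741, -0.01289818]), 'grasp_force': 0.0, 'grip_width': 1.0018647898826512} 0.0187
scene [[384.0, 0.0, 317.9], [0.0, 384.0, 199.6], [0.0, 0.0, 1.0]] [[-0.074, 0.855, -0.513, 0.951], [0.997, 0.069, -0.028, 0.048], [0.011, -0.514, -0.858, 0.715], [0.0, 0.0, 0.0, 1.0]]
top [[487.7, 0.0, 313.8], [0.0, 487.7, 202.7], [0.0, 0.0, 1.0]] [[0.013, -0.995, 0.095, 0.463], [-1.0, -0.014, -0.005, 0.033], [0.006, -0.094, -0.996, 0.992], [0.0, 0.0, 0.0, 1.0]]
```

View pics/scene0.png

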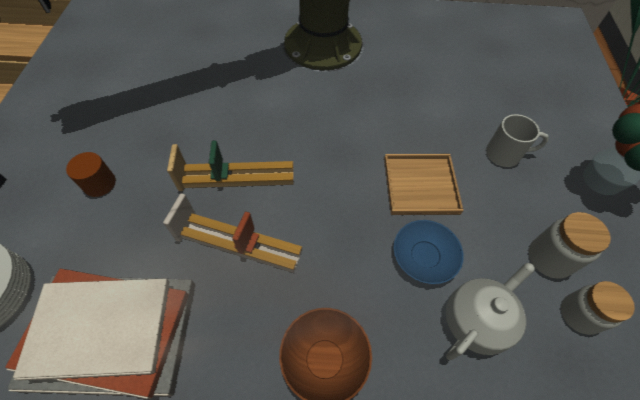

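View pics/top0.png

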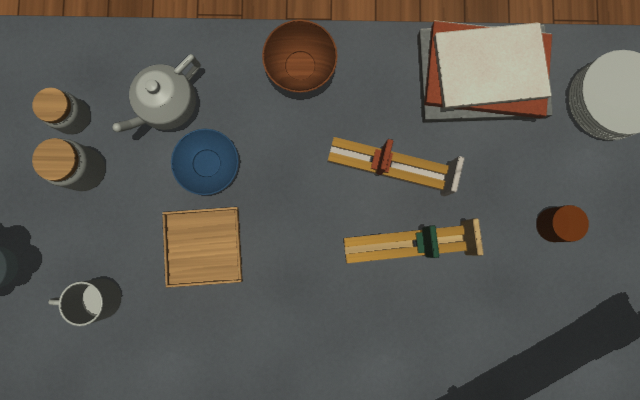

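The scene view shows the green divider at (216,160) with its rail running to (294,173), and the tray at (422,184). In the top view the green divider is at (428,241). Its rail's open end is at (345,250), its closed end panel at (477,237) and the tray at (203,247). Terra is at (383,157), on the farther rail.

```bash
cat > h.py <<'E'
import cv2, numpy as np
from workcell import robot, capture, camera_model
def plane(n,uv,z,m=None):
    m=m or camera_model(n); K=np.array(m["camera_matrix"]); T=np.array(m["world_from_camera"])
    uv=np.atleast_2d(uv).astype(float)
    r=np.c_[uv,np.ones(len(uv))]@np.linalg.inv(K).T@T[:3,:3].T
    return T[:3,3]+r*((z-T[2,3])/r[:,2])[:,None]
def cloud(n,d,m=None):
    m=m or camera_model(n); K=np.array(m["camera_matrix"]); T=np.array(m["world_from_camera"])
    v,u=np.mgrid[:d.shape[0],:d.shape[1]]
    p=np.stack([(u-K[0,2])/K[0,0]*d,(v-K[1,2])/K[1,1]*d,d],-1)
    return p@T[:3,:3].T+T[:3,3]
def rect(p):
    c,s,a=cv2.minAreaRect(p[:,:2].astype(np.float32)*1000); return np.round(c,1),np.round(s,1),round(a,1)
E
python3 - <<'E'
from h import *
for n in ("top","scene"):
    im=cv2.imread(f"pics/{n}0.png"); d=np.load(f"pics/{n}0.npy"); P=cloud(n,d); ok=d>0
    H=cv2.cvtColor(im,cv2.COLOR_BGR2HSV)
    x,y,z=P[...,0],P[...,1],P[...,2]
    table=ok&(H[...,1]<60)&(abs(z)<.01); print(n,"table z",np.median(z[table]))
    g=ok&(H[...,0]>55)&(H[...,0]<95)&(H[...,1]>70)&(x>.25)&(abs(y)<.35)&(y>-.4)
    gt=g&(z>.082); print(" green",g.sum(),"top",gt.sum(),rect(P[gt]),np.median(z[gt]),P[gt].mean(0).round(4))
    w=(H[...,0]>8)&(H[...,0]<30)&(H[...,1]>70)&(H[...,2]>60)
    N,L,S,C=cv2.connectedComponentsWithStats(w.astype(np.uint8))
    for i in range(1,N):
        if 300<S[i][4]<9000:
            k=(L==i)&ok; q=P[k]; top=q[(q[:,2]>.012)&(q[:,2]<.03)]
            v,u=np.nonzero(L==i); f=plane(n,np.c_[u,v],.02)
            print(" wood",S[i].tolist(),C[i].round(),"rect@z.02",rect(f),"depth pts",len(top),rect(top) if len(top)>20 else "",np.median(q[:,2]).round(4) if len(q) else "", [t.round(3).tolist() for t in (np.percentile(q,2,0),np.percentile(q,98,0))] if len(q) else "")
E
```

```text
top table z -2.1478007792286036e-05
 green 317 top 184 (array([ 480. , -193.1]), array([57.7, 11. ]), 6.9) 0.09353986532907771 [ 0.4802 -0.1928  0.0936]
 wood [32, 87, 36, 36, 967] [ 50. 104.] rect@z.02 (array([750.2, 568.1]), array([70. , 71.1]), 48.0) depth pts 0  0.0896 [[0.698, 0.5, 0.086], [0.759, 0.561, 0.093]]
 wood [332, 137, 50, 20, 456] [354. 146.] rect@z.02 (array([670.3, -56. ]), array([100.7,  20. ]), 76.6) depth pts 424 (array([670.5, -55.6]), array([100.1,  21. ]), 74.9) 0.0197 [[0.656, -0.1, 0.001], [0.688, -0.009, 0.027]]
 wood [32, 138, 44, 43, 1458] [ 53. 159.] rect@z.02 (array([637.2, 553.7]), array([85. , 85.3]), 47.6) depth pts 0  0.1197 [[0.584, 0.466, 0.116], [0.654, 0.535, 0.123]]
 wood [390, 151, 59, 24, 578] [419. 163.] rect@z.02 (array([ 639.4, -182. ]), array([122.5,  20.4]), 76.5) depth pts 544 (array([ 640.3, -181.7]), array([121.6,  19.8]), 77.2) 0.0196 [[0.621, -0.239, 0.001], [0.659, -0.128, 0.024]]
 wood [328, 152, 49, 21, 466] [351. 162.] rect@z.02 (array([639.1, -48.5]), array([101.2,  20.4]), 76.6) depth pts 439 (array([639.8, -48.4]), array([99.
[... 2616 characters left out ...]
 90.7]), 4.6) depth pts 0  0.1192 [[0.583, 0.464, 0.104], [0.658, 0.537, 0.121]]
 wood [251, 232, 51, 23, 459] [278. 244.] rect@z.02 (array([641.1, -51.2]), array([105.7,  20.7]), 76.8) depth pts 432 (array([641.7, -51.1]), array([101.7,  23.1]), 77.8) 0.0194 [[0.622, -0.092, 0.0], [0.657, -0.002, 0.026]]
 wood [592, 281, 43, 42, 1310] [613. 301.] rect@z.02 (array([706.2, 582. ]), array([73. , 74.1]), 19.2) depth pts 0  0.0892 [[0.7, 0.499, 0.076], [0.762, 0.562, 0.091]]
 wood [279, 308, 93, 92, 6508] [325. 353.] rect@z.02 (array([834.3,  59.8]), array([146.1, 157.4]), 4.3) depth pts 2331 (array([844.6,  58.6]), array([119.6, 119.2]), 53.1) 0.0223 [[0.778, -0.008, 0.003], [0.9, 0.127, 0.06]]
```

```bash
cat > go.py <<'E'
# go.py x y z yaw(deg, of the tool y axis line, tool pointing down): total shift in present tool axes /0.075, then az /180
import sys
from h import *
from scipy.spatial.transform import Rotation as R
def plan(x,y,z,yawdeg):
    s=robot.observe(); A=R.from_rotvec(s["tcp_rot"]); p=np.array([x,y,z])
    a=np.radians(yawdeg); best=None
    for sg in (1,-1):
        Y=sg*np.array([np.cos(a),np.sin(a),0]); Z=np.array([0,0,-1.]); B=R.from_matrix(np.c_[np.cross(Y,Z),Y,Z])
        d=A.inv()*B
        if best is None or d.magnitude()<best[0].magnitude(): best=(d,B)
    d,B=best; dp=p-s["ee_pos"]
    print("t",round(s["t"],2),"pos",s["ee_pos"].round(4),"F",s["ft_force"].round(1),"grip",round(s["grip_width"],3),round(s["grasp_force"],1),"j",s["joint_positions"].round(2))
    print("turn deg",np.degrees(d.as_rotvec()).round(2),"units",(d.as_rotvec()/np.pi).round(4))
    print("shift units before turn",(A.inv().apply(dp)/.075).round(3),"after turn",(B.inv().apply(dp)/.075).round(3))
plan(*map(float,sys.argv[1:]))
E
python3 go.py .481 -.193 .15 96.8
```

```text
t 0.1 pos [ 0.2911 -0.5806  0.2303] F [-0.   0.  -0.6] grip 1.002 0.0 j [ 1.12  0.32 -0.07  1.45  0.02  1.37 -0.06]
turn deg [-0.1   0.02 19.84] units [-5.000e-04  1.000e-04  1.102e-01]
shift units before turn [ 4.58  -3.483  1.077] after turn [ 3.126 -4.832  1.071]
```

```bash
python3 -m creep '[{"az":0.055},{"az":0.055},{"x":0.3,"y":-0.47},{"x":0.3,"y":-0.47},{"x":0.3,"y":-0.47},{"x":0.3,"y":-0.47},{"x":0.3,"y":-0.47},{"x":0.3,"y":-0.47},{"x":0.3,"y":-0.47},{"x":0.3,"y":-0.47}]' 65 30; python3 go.py .481 -.193 .15 96.8
```

```text
t 0.1 pos [ 0.2911 -0.5806  0.2303] F [-0.   0.  -0.6] grip 1.002 0.0 j [ 1.12  0.32 -0.07  1.45  0.02  1.37 -0.06]
turn deg [-0.1   0.02 19.84] units [-5.000e-04  1.000e-04  1.102e-01]
shift units before turn [ 4.58  -3.483  1.077] after turn [ 3.126 -4.832  1.071]validation failed for argument at $[0]...
```

```bash
python3 -m creep '[{"x":0,"y":0,"z":0,"ax":0,"ay":0,"az":0.055},{"x":0,"y":0,"z":0,"ax":0,"ay":0,"az":0.055},{"x":0.3,"y":-0.47,"z":0,"ax":0,"ay":0,"az":0},{"x":0.3,"y":-0.47,"z":0,"ax":0,"ay":0,"az":0},{"x":0.3,"y":-0.47,"z":0,"ax":0,"ay":0,"az":0},{"x":0.3,"y":-0.47,"z":0,"ax":0,"ay":0,"az":0},{"x":0.3,"y":-0.47,"z":0,"ax":0,"ay":0,"az":0},{"x":0.3,"y":-0.47,"z":0,"ax":0,"ay":0,"az":0},{"x":0.3,"y":-0.47,"z":0,"ax":0,"ay":0,"az":0},{"x":0.3,"y":-0.47,"z":0,"ax":0,"ay":0,"az":0}]' 65 30; python3 go.py .481 -.193 .15 96.8
```

```text
t: 1.35
ee_pos: [0.4367, -0.2782, 0.2309]
tcp_rot: [-3.136, -0.187, 0.001]
ft_force: [0.5, -0.9, 0.5]
grip_width: 0.652
grasp_force: 0.0
t 1.35 pos [ 0.4367 -0.2782  0.2309] F [ 0.5 -0.9  0.5] grip 0.652 0.0 j [ 0.76  0.05 -0.26  1.77  0.01  1.32 -0.95]
turn deg [-0.01  0.03  0.03] units [-0.0001  0.0002  0.0002]
shift units before turn [ 0.722 -1.058  1.079] after turn [ 0.721 -1.058  1.079]
```

```bash
python3 -m creep '[{"x":0.18,"y":-0.26,"z":0,"ax":0,"ay":0,"az":0},{"x":0.18,"y":-0.26,"z":0,"ax":0,"ay":0,"az":0},{"x":0.18,"y":-0.27,"z":0,"ax":0,"ay":0,"az":0},{"x":0.18,"y":-0.27,"z":0,"ax":0,"ay":0,"az":0},{"x":0,"y":0,"z":0.2,"ax":0,"ay":0,"az":0},{"x":0,"y":0,"z":0.2,"ax":0,"ay":0,"az":0},{"x":0,"y":0,"z":0.2,"ax":0,"ay":0,"az":0},{"x":0,"y":0,"z":0.2,"ax":0,"ay":0,"az":0},{"x":0,"y":0,"z":0.2,"ax":0,"ay":0,"az":0},{"x":0,"y":0,"z":0,"ax":0,"ay":0,"az":0}]'; python3 go.py .481 -.193 .05 96.8; python3 - <<'E'
from h import *
m=camera_model("wrist"); im,d=capture("wrist"); im=im[...,::-1].copy(); cv2.imwrite("pics/w1.png",im)
P=cloud("wrist",d,m); H=cv2.cvtColor(im,cv2.COLOR_BGR2HSV); z=P[...,2]
g=(d>0)&(H[...,0]>55)&(H[...,0]<95)&(H[...,1]>70)&(z>.086)&(z<.1)
print(g.sum()); print(rect(P[g]),np.median(z[g]))
im,d=capture("top"); im=im[...,::-1].copy()
P=cloud("top",d); H=cv2.cvtColor(im,cv2.COLOR_BGR2HSV); z=P[...,2]
E
```

```text
t: 2.6
ee_pos: [0.4796, -0.1941, 0.1547]
tcp_rot: [-3.135, -0.187, 0.004]
ft_force: [-0.6, -0.2, 0.9]
grip_width: 0.65
grasp_force: 0.0
t 2.6 pos [ 0.4796 -0.1941  0.1547] F [-0.6 -0.2  0.9] grip 0.65 0.0 j [ 0.66  0.11 -0.34  1.86  0.04  1.17 -1.15]
turn deg [-0.08  0.14  0.02] units [-0.0005  0.0008  0.0001]
shift units before turn [ 0.023 -0.01   1.396] after turn [ 0.02  -0.013  1.396]
1202
(array([ 482. , -194.2]), array([58.6, 11.6]), 7.1) 0.0936041439216433
```

View pics/w1.png

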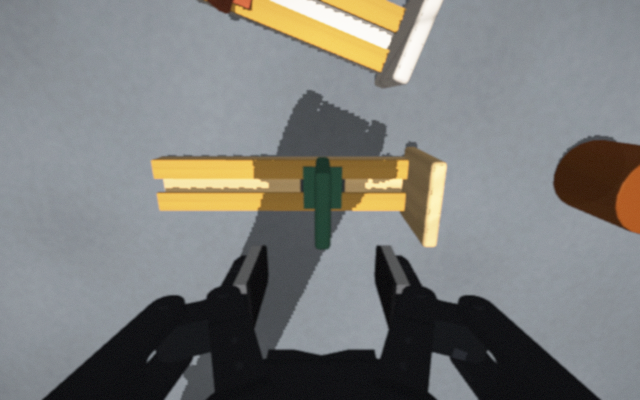

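The wrist view shows the green panel at (322,205), midway between the fingers at (250,270) and (390,270), with the end panel clear at (430,200). The measured position agrees with the top view to about 1 mm, so I'm going down.

```bash
python3 -m creep '[{"x":0.02,"y":0,"z":0.2,"ax":0,"ay":0,"az":0},{"x":0.01,"y":0,"z":0.2,"ax":0,"ay":0,"az":0},{"x":0,"y":0,"z":0.2,"ax":0,"ay":0,"az":0},{"x":0,"y":0,"z":0.2,"ax":0,"ay":0,"az":0},{"x":0,"y":0,"z":0.2,"ax":0,"ay":0,"az":0},{"x":0,"y":0,"z":0.2,"ax":0,"ay":0,"az":0},{"x":0,"y":0,"z":0.15,"ax":0,"ay":0,"az":0},{"x":0,"y":0,"z":0,"ax":0,"ay":0,"az":0},{"x":0,"y":0,"z":0,"ax":0,"ay":0,"az":0},{"x":0,"y":0,"z":0,"ax":0,"ay":0,"az":0}]' && python3 go.py .482 -.194 .05 96.8
```

```text
t: 3.95
ee_pos: [0.4835, -0.1943, 0.0557]
tcp_rot: [3.135, 0.187, 0.002]
ft_force: [-0.3, -0.7, 0.3]
grip_width: 0.648
grasp_force: 0.0
t 3.95 pos [ 0.4835 -0.1943  0.0557] F [-0.3 -0.7  0.3] grip 0.648 0.0 j [ 0.64  0.23 -0.34  1.95  0.09  0.97 -1.2 ]
turn deg [ 0.05 -0.06  0.03] units [ 0.0003 -0.0004  0.0002]
shift units before turn [-0.019 -0.006  0.076] after turn [-0.019 -0.006  0.076]
```

```bash
python3 -m creep '[{"x":-0.015,"y":0,"z":0.07,"ax":0,"ay":0,"az":0},{"x":0,"y":0,"z":0,"ax":0,"ay":0,"az":0},{"x":0,"y":0,"z":0,"ax":0,"ay":0,"az":0},{"x":0,"y":0,"z":0,"ax":0,"ay":0,"az":0},{"x":0,"y":0,"z":0,"ax":0,"ay":0,"az":0},{"x":0,"y":0,"z":0,"ax":0,"ay":0,"az":0},{"x":0,"y":0,"z":0,"ax":0,"ay":0,"az":0},{"x":0,"y":0,"z":0,"ax":0,"ay":0,"az":0},{"x":0,"y":0,"z":0,"ax":0,"ay":0,"az":0},{"x":0,"y":0,"z":0,"ax":0,"ay":0,"az":0}]' 0 35 && python3 go.py .4575 .001 .05 96.8
```

```text
t: 5.2
ee_pos: [0.4818, -0.1942, 0.0498]
tcp_rot: [3.136, 0.187, -0.0]
ft_force: [0.0, -0.3, -1.7]
grip_width: 0.133
grasp_force: 38.8
t 5.2 pos [ 0.4818 -0.1942  0.0498] F [ 0.  -0.3 -1.7] grip 0.133 38.8 j [ 0.64  0.24 -0.34  1.96  0.09  0.96 -1.2 ]
turn deg [0.   0.   0.03] units [0.     0.     0.0002]
shift units before turn [-0.012 -2.623 -0.003] after turn [-1.300e-02 -2.623e+00 -2.000e-03]
```

Gripped at 0.133 × 85 ≈ 11 mm, which matches the 12 mm panel. Sliding outward.

```bash
python3 -m creep '[{"x":0,"y":-0.06,"z":0,"ax":0,"ay":0,"az":0},{"x":0,"y":-0.12,"z":0,"ax":0,"ay":0,"az":0},{"x":0,"y":-0.14,"z":0,"ax":0,"ay":0,"az":0},{"x":0,"y":-0.14,"z":0,"ax":0,"ay":0,"az":0},{"x":0,"y":-0.14,"z":0,"ax":0,"ay":0,"az":0},{"x":0,"y":-0.14,"z":0,"ax":0,"ay":0,"az":0},{"x":0,"y":-0.14,"z":0,"ax":0,"ay":0,"az":0},{"x":0,"y":-0.12,"z":0,"ax":0,"ay":0,"az":0},{"x":0,"y":-0.06,"z":0,"ax":0,"ay":0,"az":0},{"x":0,"y":0,"z":0,"ax":0,"ay":0,"az":0}]' && python3 go.py .4575 .001 .05 96.8
```

```text
t: 6.45
ee_pos: [0.4724, -0.115, 0.0498]
tcp_rot: [3.136, 0.188, 0.0]
ft_force: [-0.3, 0.5, -1.6]
grip_width: 0.137
grasp_force: 38.8
t 6.45 pos [ 0.4724 -0.115   0.0498] F [-0.3  0.5 -1.6] grip 0.137 38.8 j [ 0.56  0.17 -0.4   2.04  0.08  0.95 -1.34]
turn deg [ 0.01 -0.    0.06] units [ 0.0001 -0.      0.0004]
shift units before turn [-0.012 -1.559 -0.002] after turn [-0.014 -1.559 -0.002]
```

```bash
python3 -m creep '[{"x":0,"y":-0.1,"z":0,"ax":0,"ay":0,"az":0},{"x":-0.006,"y":-0.18,"z":0,"ax":0,"ay":0,"az":0},{"x":-0.006,"y":-0.18,"z":0,"ax":0,"ay":0,"az":0},{"x":0,"y":-0.18,"z":0,"ax":0,"ay":0,"az":0},{"x":0,"y":-0.18,"z":0,"ax":0,"ay":0,"az":0},{"x":0,"y":-0.18,"z":0,"ax":0,"ay":0,"az":0},{"x":0,"y":-0.18,"z":0,"ax":0,"ay":0,"az":0},{"x":0,"y":-0.18,"z":0,"ax":0,"ay":0,"az":0},{"x":0,"y":-0.15,"z":0,"ax":0,"ay":0,"az":0},{"x":0,"y":-0.05,"z":0,"ax":0,"ay":0,"az":0}]' && python3 go.py .4575 .001 .05 96.8; python3 - <<'E'
from h import *
im,d=capture("scene"); im=im[...,::-1].copy(); cv2.imwrite("pics/s2.png",cv2.resize(im[100:300,140:480],None,fx=2,fy=2))
E
```

```text
t: 7.7
ee_pos: [0.4575, 0.0017, 0.0498]
tcp_rot: [3.136, 0.189, 0.0]
ft_force: [-0.1, 0.1, -1.4]
grip_width: 0.131
grasp_force: 38.8
t 7.7 pos [0.4575 0.0017 0.0498] F [-0.1  0.1 -1.4] grip 0.131 38.8 j [ 0.42  0.12 -0.5   2.1   0.07  0.94 -1.57]
turn deg [ 0.  -0.   0.1] units [ 0.     -0.      0.0006]
shift units before turn [-0.001  0.01  -0.003] after turn [-0.001  0.01  -0.003]
```

View pics/s2.png

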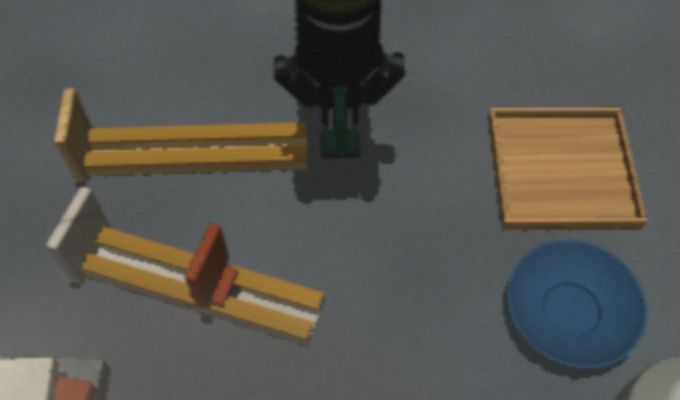

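The divider in the crop at (340,130) is clear of the rail end at (306,145), still held upright, and terra is untouched. Next I lift it and carry it over.

```bash
python3 -m creep '[{"x":0,"y":0,"z":-0.05,"ax":0,"ay":0,"az":0},{"x":0,"y":0,"z":-0.12,"ax":0,"ay":0,"az":0},{"x":0,"y":0,"z":-0.15,"ax":0,"ay":0,"az":0},{"x":0,"y":0,"z":-0.15,"ax":0,"ay":0,"az":0},{"x":0,"y":0,"z":-0.15,"ax":0,"ay":0,"az":0},{"x":0,"y":-0.1,"z":-0.1,"ax":0,"ay":0,"az":0},{"x":0,"y":-0.2,"z":0,"ax":0,"ay":0,"az":0},{"x":0,"y":-0.25,"z":0,"ax":0,"ay":0,"az":0},{"x":0,"y":-0.25,"z":0,"ax":0,"ay":0,"az":0},{"x":0,"y":-0.25,"z":0,"ax":0,"ay":0,"az":0}]' && python3 go.py .466 .25 .1 96.8
```

```text
t: 9.0
ee_pos: [0.4473, 0.0809, 0.1033]
tcp_rot: [-3.136, -0.189, 0.001]
ft_force: [0.2, -0.2, -1.5]
grip_width: 0.139
grasp_force: 38.8
t 9.0 pos [0.4473 0.0809 0.1033] F [ 0.2 -0.2 -1.5] grip 0.139 38.8 j [ 0.34  0.04 -0.58  2.05  0.03  1.06 -1.71]
turn deg [-0.02  0.05  0.11] units [-0.0001  0.0003  0.0006]
shift units before turn [ 0.519 -2.209  0.045] after turn [ 0.514 -2.21   0.045]
```

```bash
python3 -m creep '[{"x":0.06,"y":-0.24,"z":0,"ax":0,"ay":0,"az":0},{"x":0.06,"y":-0.26,"z":0,"ax":0,"ay":0,"az":0},{"x":0.06,"y":-0.26,"z":0,"ax":0,"ay":0,"az":0},{"x":0.06,"y":-0.26,"z":0,"ax":0,"ay":0,"az":0},{"x":0.06,"y":-0.26,"z":0,"ax":0,"ay":0,"az":0},{"x":0.06,"y":-0.26,"z":0,"ax":0,"ay":0,"az":0},{"x":0.06,"y":-0.26,"z":0,"ax":0,"ay":0,"az":0},{"x":0.06,"y":-0.24,"z":0,"ax":0,"ay":0,"az":0},{"x":0.03,"y":-0.1,"z":0,"ax":0,"ay":0,"az":0},{"x":0,"y":0,"z":0,"ax":0,"ay":0,"az":0}]' && python3 go.py .466 .25 .0515 96.8; python3 - <<'E'
from h import *
im,d=capture("scene"); im=im[...,::-1].copy(); cv2.imwrite("pics/s3.png",cv2.resize(im[80:280,300:620],None,fx=2,fy=2))
E
```

```text
t: 10.25
ee_pos: [0.4664, 0.2436, 0.1035]
tcp_rot: [-3.136, -0.19, 0.001]
ft_force: [0.3, 0.0, -0.8]
grip_width: 0.134
grasp_force: 38.8
t 10.25 pos [0.4664 0.2436 0.1035] F [ 0.3  0.  -0.8] grip 0.134 38.8 j [ 0.1   0.23 -0.7   1.89  0.16  1.08 -2.11]
turn deg [-0.    0.05  0.12] units [-0.      0.0003  0.0007]
shift units before turn [ 0.006 -0.085  0.693] after turn [ 0.005 -0.085  0.693]
```

View pics/s3.png

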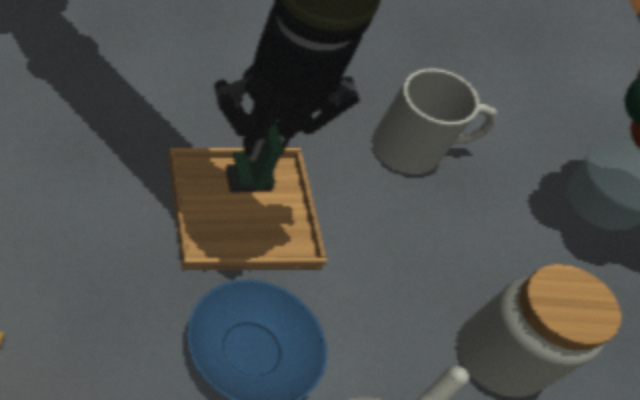

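The divider is held upright over the tray (crop (255,170)), and the mug at (430,120) is well clear. Lowering.

```bash
python3 -m creep '[{"x":0,"y":-0.04,"z":0.1,"ax":0,"ay":0,"az":0},{"x":0,"y":-0.04,"z":0.12,"ax":0,"ay":0,"az":0},{"x":0,"y":0,"z":0.12,"ax":0,"ay":0,"az":0},{"x":0,"y":0,"z":0.12,"ax":0,"ay":0,"az":0},{"x":0,"y":0,"z":0.1,"ax":0,"ay":0,"az":0},{"x":0,"y":0,"z":0.06,"ax":0,"ay":0,"az":0},{"x":0,"y":0,"z":0.03,"ax":0,"ay":0,"az":0},{"x":0,"y":0,"z":0.02,"ax":0,"ay":0,"az":0},{"x":0,"y":0,"z":0.01,"ax":0,"ay":0,"az":0},{"x":0,"y":0,"z":0,"ax":0,"ay":0,"az":0}]' && python3 go.py .466 .25 .0515 96.8
```

```text
t: 11.55
ee_pos: [0.4664, 0.2489, 0.0529]
tcp_rot: [3.136, 0.187, 0.0]
ft_force: [-0.5, 0.3, -0.9]
grip_width: 0.133
grasp_force: 38.8
t 11.55 pos [0.4664 0.2489 0.0529] F [-0.5  0.3 -0.9] grip 0.133 38.8 j [ 0.07  0.3  -0.68  1.93  0.23  0.99 -2.17]
turn deg [ 0.   -0.01  0.03] units [ 0.     -0.0001  0.0002]
shift units before turn [-0.004 -0.015  0.019] after turn [-0.004 -0.015  0.019]
```

Still about 2 mm up. I'll creep down until the force shows contact.

```bash
python3 -m creep '[{"x":0,"y":0,"z":0.007,"ax":0,"ay":0,"az":0},{"x":0,"y":0,"z":0.007,"ax":0,"ay":0,"az":0},{"x":0,"y":0,"z":0.007,"ax":0,"ay":0,"az":0},{"x":0,"y":0,"z":0.007,"ax":0,"ay":0,"az":0},{"x":0,"y":0,"z":0,"ax":0,"ay":0,"az":0},{"x":0,"y":0,"z":0,"ax":0,"ay":0,"az":0},{"x":0,"y":0,"z":0,"ax":0,"ay":0,"az":0},{"x":0,"y":0,"z":0,"ax":0,"ay":0,"az":0},{"x":0,"y":0,"z":0,"ax":0,"ay":0,"az":0},{"x":0,"y":0,"z":0,"ax":0,"ay":0,"az":0}]' && python3 go.py .466 .25 .0515 96.8
```

```text
t: 12.8
ee_pos: [0.4664, 0.2489, 0.0507]
tcp_rot: [3.136, 0.187, 0.0]
ft_force: [-0.0, 0.0, -1.4]
grip_width: 0.14
grasp_force: 38.9
t 12.8 pos [0.4664 0.2489 0.0507] F [-0.   0.  -1.4] grip 0.14 38.9 j [ 0.06  0.3  -0.68  1.93  0.23  0.99 -2.17]
turn deg [ 0.01 -0.    0.03] units [ 0.     -0.      0.0002]
shift units before turn [-0.003 -0.016 -0.011] after turn [-0.003 -0.016 -0.011]
```

```bash
python3 -m creep '[{"x":0,"y":0,"z":0.006,"ax":0,"ay":0,"az":0},{"x":0,"y":0,"z":0.006,"ax":0,"ay":0,"az":0},{"x":0,"y":0,"z":0,"ax":0,"ay":0,"az":0},{"x":0,"y":0,"z":0,"ax":0,"ay":0,"az":0},{"x":0,"y":0,"z":0,"ax":0,"ay":0,"az":0},{"x":0,"y":0,"z":0,"ax":0,"ay":0,"az":0},{"x":0,"y":0,"z":0,"ax":0,"ay":0,"az":0},{"x":0,"y":0,"z":0,"ax":0,"ay":0,"az":0},{"x":0,"y":0,"z":0,"ax":0,"ay":0,"az":0},{"x":0,"y":0,"z":0,"ax":0,"ay":0,"az":0}]' && python3 go.py .466 .25 .0515 96.8
```

```text
t: 14.05
ee_pos: [0.4664, 0.2489, 0.0505]
tcp_rot: [3.135, 0.187, 0.0]
ft_force: [-2.5, -1.4, 6.3]
grip_width: 0.134
grasp_force: 40.0
t 14.05 pos [0.4664 0.2489 0.0505] F [-2.5 -1.4  6.3] grip 0.134 40.0 j [ 0.06  0.3  -0.68  1.93  0.23  0.99 -2.17]
turn deg [ 0.03 -0.01  0.03] units [ 0.0002 -0.0001  0.0002]
shift units before turn [-0.004 -0.015 -0.013] after turn [-0.004 -0.015 -0.013]
```

Contact: the force along z went up by about 8 N. Releasing, then rising.

```bash
python3 -m creep '[{"x":0,"y":0,"z":0,"ax":0,"ay":0,"az":0},{"x":0,"y":0,"z":0,"ax":0,"ay":0,"az":0},{"x":0,"y":0,"z":0,"ax":0,"ay":0,"az":0},{"x":0,"y":0,"z":0,"ax":0,"ay":0,"az":0},{"x":0,"y":0,"z":0,"ax":0,"ay":0,"az":0},{"x":0,"y":0,"z":0,"ax":0,"ay":0,"az":0},{"x":0,"y":0,"z":-0.1,"ax":0,"ay":0,"az":0},{"x":0,"y":0,"z":-0.2,"ax":0,"ay":0,"az":0},{"x":0,"y":0,"z":-0.3,"ax":0,"ay":0,"az":0},{"x":0,"y":0,"z":-0.3,"ax":0,"ay":0,"az":0}]' 65 && python3 -m creep '[{"x":0,"y":0,"z":-0.3,"ax":0,"ay":0,"az":0},{"x":0,"y":0,"z":-0.3,"ax":0,"ay":0,"az":0},{"x":0,"y":0,"z":-0.2,"ax":0,"ay":0,"az":0},{"x":0,"y":0,"z":0,"ax":0,"ay":0,"az":0},{"x":0,"y":0,"z":0,"ax":0,"ay":0,"az":0},{"x":0,"y":0,"z":0,"ax":0,"ay":0,"az":0},{"x":0,"y":0,"z":0,"ax":0,"ay":0,"az":0},{"x":0,"y":0,"z":0,"ax":0,"ay":0,"az":0},{"x":0,"y":0,"z":0,"ax":0,"ay":0,"az":0},{"x":0,"y":0,"z":0,"ax":0,"ay":0,"az":0}]'; python3 - <<'E'
from h import *
m=camera_model("wrist"); im,d=capture("wrist"); im=im[...,::-1].copy(); P=cloud("wrist",d,m)
H=cv2.cvtColor(im,cv2.COLOR_BGR2HSV); z=P[...,2]
g=(d>0)&(H[...,0]>55)&(H[...,0]<95)&(H[...,1]>70)&(z>.087)&(z<.105)
print(rect(P[g]),np.median(z[g]))
im,d=capture("scene"); im=im[...,::-1].copy(); cv2.imwrite("pics/s4.png",cv2.resize(im[80:300,140:520],None,fx=2,fy=2))
E
```

```text
t: 15.3
ee_pos: [0.4666, 0.2492, 0.1191]
tcp_rot: [-3.136, -0.188, -0.002]
ft_force: [0.2, -0.4, -0.3]
grip_width: 0.654
grasp_force: 0.0
t: 16.55
ee_pos: [0.4663, 0.2489, 0.1773]
tcp_rot: [3.136, 0.187, -0.0]
ft_force: [-0.2, 0.2, 0.6]
grip_width: 0.65
grasp_force: 0.0
(array([467.4, 249.6]), array([57.9, 11.9]), 7.1) 0.0946712815887788
```

View pics/s4.png

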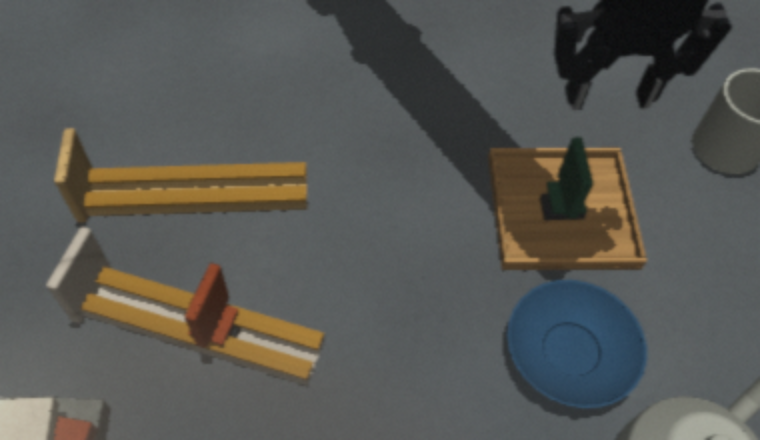

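The divider stands upright in the tray (crop (568,190)), within about 2 mm of the centre with its top at 0.095 m. The gripper is clear and terra is unmoved. Handing in.

```bash
python3 -c "from workcell import robot; print(robot.finish_job())"
```

```text
the job is handed in; nothing more can be done
None
```

I slid the green divider out of the open end of its rail and set it down upright, about 2 mm from the tray's centre by camera. The terracotta divider looks unmoved, and I handed the job in at about 17 s; no verdict came back.

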